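# Check-clamp a glass test plate and present its frosted end to the label reader

## Robot

A 7-joint arm with a two-finger parallel gripper is mounted at the origin on the work surface. World frame = base frame: x ahead of the robot, y to its left, z up, the work surface at z = 0. Lengths are in m, angles in rad, forces in N, time in s.
With the tool pointing down it reaches from about 0.425 to 1.025 m from the base axis. Payload 3.6 kg.
Tool frame: the origin (TCP) lies on the centre line of the jaws, within the pads' length; the fingertips stand tip_extent ahead of it and the grasp point (between the pads) is the TCP (tip_extent is the distance from the TCP to the fingertips, in m); z points along the fingers, x is the direction in which the jaws open and shut, and the axes are right-handed (so a half turn about z gives the same grasp; the last joint's range is limited). The gripper opens to 85 mm and grips with 20 to 120 N. Pads are 22 mm wide; open, the fingers measure 114 mm over their backs; the gripper's body (76 mm by 85 mm) begins 54 mm behind the grasp point. The pads swing forward as they close: fully open they stand 13 mm farther back than shut.
Start: joints at [1.188, 0.591, 0.048, 1.609, -0.033, 0.943, -0.034], TCP at [0.207, -0.695, 0.25] pointing down, gripper open.
Joint ranges: [-2.69, 2.69], [-0.47, 2.24], [-1.27, 1.36], [0.19, 2.51], [-1.53, 4.68], [0.08, 2.07], [-3.09, 3.09]. Speed limits (rad/s): [2.57, 2.57, 3.14, 3.14, 3.14, 3.14, 3.14].

## Interface

Orientations are given as a rotation vector (axis times angle).
In Python, from station import read_state, snapshot, calibration, hand_in, tip_extent gives the robot as it stands.
- The arm moves only by the shell command python3 -m jog 'ROWS' [OPENING] [FORCE]. ROWS is text: rows parted by semicolons, each of 6 numbers parted by spaces: the shift along the world's x, y, z in m, then the turn, a rotation vector about the world's x, y, z in degrees. A call has 1 to 12 rows; each row is the pose to reach, as a shift and turn from the pose commanded when the call began; what a row does not reach only later rows make up. A row lasts 1/10 s, in which the tool goes at most 50 mm and 8.59 degrees, less where a joint would pass 70% of its speed; a pose out of reach is approached as far as the arm can. A call with a gripper value outside its range is refused whole. OPENING is the finger opening in m, from 0 to 0.0854, set as the call begins (- or left out, the last holds). The fingers move at their own pace and stop on an object; FORCE is the grip in N (left out, the last holds). Time passes only in rows, so rows that repeat a pose let the fingers close. It gives the time, the measured TCP pose, the force and the opening at its end, in the units of the state.
- read_state(): the state, without advancing time (a new reading comes with each control period).
- snapshot(name): name is "scene" or "side" or "wrist"; returns the picture (480x640x3 uint8, red, green, blue); there is no depth.
- calibration(name): a dict with "vertical_fov" (degrees; the focal length in pixels is half the picture's height over the tangent of half this angle, whatever the lens; pixels are square), "cx", "cy" (the principal point, pixels), "R" (3x3) and "t" (3): a world point X has camera coordinates R X + t. Camera axes: x right, y down, z forward; pixel columns grow to the right and rows downward; lengths in m; the calibration is good to about 2 mm. A picture is of the moment at which its call begins: read the wrist's pose just before it. calibration takes no time and is no camera call; for the wrist camera it gives the pose at the moment of the call.
- hand_in(): hands the job in, once; it reports no verdict.
The state is a dict: "time": time; "joint_pos": joint angles; "qvel": joint speeds; "tau": joint torques, N m; "ee_pos": TCP position; "ee_rot": TCP orientation; "wrist_force": force on the tool from outside, world axes, zero at the start; "moment": the same for the moment, N m; "grip_width": opening from 0.0 (shut) to 1.0 (fully open).
Only numpy, scipy, OpenCV 4.12 (cv2) and the standard library are available. Lean on these libraries where they do the work, as an engineer would, in place of code of your own. Each camera call takes 0.05 s, during which the arm holds its last target.

## Task

Swing the check fixture's clamp over centre so that its pad comes down and rests on the glass test plate for a moment, then swing it back fully open. Take the plate, find its frosted end by the small notch in one corner, and hold it level, label face up, over the label reader: the middle of the frosted end about 80 mm above the centre of the round target disc, the frosted end pointing straight towards the reader's post. Finish while still holding it there, still and touching nothing else, the clamp left open and the other things on the table left where they are.

Things in the scene. Friction and masses are not known exactly. Their poses are not given: they have to be found in the camera images.
- fixture: Thickness-check fixture, fixed to the table. Origin on the table under the centre of its bed, z up. Round dark steel bed, 108 mm diameter, flat top 26 mm above the table, on an aluminium base 120 mm (x) by 205 mm (y, +60 to -145), 12 mm thick. Its clamp stands on the -y side.
- bed_centre (a point): Centre of the bed's flat top, 26 mm above the table.
- clamp_pivot (a point): Axle of the clamp, at fixture (0, -110, 50) mm, along fixture x, in a fork 40 mm wide (x), 34 mm deep (y), 62 mm tall. The clamp (360 g, lightly damped) is over centre at about 0.8 rad by its own weight, which drives it to the end it is nearer: pushed past the middle it swings the rest itself in about 1 s. Some 2 to 6 N on a leg 50 mm from the axle moves it.
- clamp (a joint): Angle (rad) of the clamp, a rigid L of arm and handle at right angles. 0: closed, arm level along fixture +y with its pad on the plate, handle straight up. Grows as it opens: arm rises, handle goes down backwards to fixture -y. Starts at or near the open stop, 1.85: arm upright, leaning up to 16 degrees back past vertical, handle lying behind, its end about 20 mm over the table.
- clamp_pad (a point): Underside of the round rubber pad (16 mm diameter) at the tip of the clamp's arm, a 14 mm square steel bar reaching 116 mm from the axle. The pad is 110 mm from the axle and 16 mm below the arm's centreline; closed, it is over the bed centre.
- handle_end (a point): Free end of the clamp's handle, 115 mm from the axle. The handle is a 12 by 14 mm bar, then from 40 mm outwards a black round grip of 18 mm diameter.
- plate: Loose milky opal glass plate, 100 (x) by 44 (y) by 8 mm, about 90 g. Origin: centre of its underside; z up through the label face. Lies label up on the bed, roughly centred, at any angle. Its +x end is frosted (last 30 mm, barely visible); a 12 by 12 mm square notch is cut from that end's +x +y corner (left, seen from above looking towards the frosted end). The other end has no notch.
- frosted_end (a point): Middle of the plate's frosted end: 35 mm from the plate's middle along plate +x, at half thickness.
- clear_end (a point): The same point of the other, clear end: 35 mm along plate -x, at half thickness.
- reader: Label reader, fixed to the table. Origin on the table under its black target disc (44 mm diameter, top at 16 mm). Grey base 12 mm thick, x -40 to 150, 90 mm wide. +x points from the disc to the post (at x = 132, 25 by 35 mm, 210 mm tall), which carries a slanted black camera head (x 60 to 150, y -28 to 28, z 155 to 245 mm) that looks at the space over the disc.
- read_spot (a point): Where the reader reads: 80 mm above the top of the target disc (96 mm above the table). Its axes are the reader's.
- tube_a: Bystander: upright closed tube of paint, 45 mm diameter, 130 mm tall, standing loose on the table; origin at the centre of its underside. Leave alone.
- tube_b: Bystander: upright closed tube of paint, 45 mm diameter, 130 mm tall, standing loose on the table; origin at the centre of its underside. Leave alone.
- hose_ring: Bystander: steel ring, 52 mm diameter, 22 mm tall, standing loose on the table; origin at the centre of its underside. Leave alone.
- star_knob: Bystander: black five-lobed knob, 44 mm across, its stud pointing up to 38 mm, standing loose on the table; origin at the centre of its underside. Leave alone.
- nozzle: Bystander: brass nozzle, 28 mm diameter, 45 mm tall, standing loose on the table; origin at the centre of its underside. Leave alone.
- cap: Bystander: white tube cap, 48 mm diameter, 15 mm tall, standing loose on the table; origin at the centre of its underside. Leave alone.
- jar: Bystander: jar of paint, 70 mm diameter, 80 mm tall, standing loose on the table; origin at the centre of its underside. Leave alone.

How it is judged:
On the way, in this order (a step that is already met when the one before it is completed fails the run):
1. the clamp is swung over centre and its pad rests on the plate (value of joint clamp between -0.04 and 0.06 rad and horizontal distance between plate and bed_centre below 0.025 m), for 0.3 s.
2. the clamp is swung back to its open stop, the plate still on the bed (value of joint clamp above 1.6 rad and horizontal distance between plate and bed_centre below 0.025 m and height (world z) of plate below 0.04 m), for 0.2 s.
At the end, for the whole second after the job is handed in: Fingers hold the plate still (under 30 mm/s), label up within 0.2 rad, off reader and fixture; frosted end's middle within 20 mm sideways and 30 mm in height of the read spot, pointing to the post within 0.3 rad; clamp open (above 1.6 rad); bystanders moved under 30 mm (horizontal distance between frosted_end and read_spot below 0.02 m and z of frosted_end in the frame of read_spot between -0.03 and 0.03 m and angle between plate's own z axis and vertical below 0.2 rad and angle between the x axis of plate and the x axis of reader, either way round below 0.3 rad and x of clear_end in the frame of read_spot below -0.03 m and contact force between the fingers and plate above 1 N and contact force between plate and reader below 0.05 N and contact force between plate and fixture below 0.05 N and linear speed of plate below 0.03 m/s and value of joint clamp above 1.6 rad); the arm keeps its last pose, push and grip.
It fails at once if a bystander is pushed more than 30 mm (distance of any of tube_a, tube_b, hose_ring, star_knob, nozzle, cap, jar from where it was at the start of the episode above 0.03 m).
It also fails if it takes over 64 s, if anything falls off the work surface, if the arm or the gripper's body presses on something with over 40 N, if the wrist force passes 120 N, or if a joint passes its speed limit or range.

## Working session

There is one attempt and no reset: what is moved stays moved. The work goes in short steps, Python scripts to look and compute and a shell command to move; the robot and the scene stay as the last step left them, time stands still between calls to the robot, and variables do not carry over. Pictures are saved under pics/ and viewed, and the job is handed in when it is done.

```bash
mkdir -p pics; ls
cat > h.py <<'E'
import numpy as np, cv2
from station import *
from scipy.spatial.transform import Rotation as Rn
def cal(n):
    c=calibration(n); f=240/np.tan(np.radians(c["vertical_fov"])/2); return f,c["cx"],c["cy"],np.array(c["R"]),np.array(c["t"])
def ray(n,u,v,C=None):
    f,cx,cy,R,t=C or cal(n); d=R.T@np.array([(u-cx)/f,(v-cy)/f,1]); return -R.T@t,d
def onz(n,u,v,z,C=None):
    o,d=ray(n,u,v,C); return o+d*(z-o[2])/d[2]
def proj(n,X,C=None):
    f,cx,cy,R,t=C or cal(n); p=R@np.array(X)+t; return np.array([f*p[0]/p[2]+cx,f*p[1]/p[2]+cy])
def snap(n,name):
    im=snapshot(n); cv2.imwrite(f"pics/{name}.png",im[:,:,::-1]); return im
E
python3 - <<'E'
from h import *
for n in ["scene","side","wrist"]:
    print(calibration(n)); snap(n,n+"0")
print(read_state(), tip_extent)
E
```

```text
pics
{'vertical_fov': 50.575531847017785, 'cx': 318.8287199010886, 'cy': 235.4138239854949, 'R': array([[-1.21283923e-03,  9.99999190e-01,  3.84910725e-04],
       [ 6.48463272e-01,  1.07949400e-03, -7.61245177e-01],
       [-7.61244976e-01, -6.73667546e-04, -6.48464056e-01]]), 't': array([-0.0606949 , -0.2756931 ,  1.60949925])}
{'vertical_fov': 51.08011403789456, 'cx': 320.00468683674654, 'cy': 249.96809105643348, 'R': array([[-0.9843185 , -0.17513845, -0.02106236],
       [-0.09344624,  0.61897313, -0.77983336],
       [ 0.14961584, -0.7656362 , -0.62563273]]), 't': array([0.5822896 , 0.10266648, 0.87578714])}
{'vertical_fov': 71.86627780325249, 'cx': 318.15392719944543, 'cy': 239.34317905933975, 'R': array([[ 0.28721675, -0.9578645 , -0.00146098],
       [-0.9062228 , -0.27222535,  0.32350207],
       [-0.31026887, -0.09159124, -0.94622633]]), 't': array([-0.72238359, -0.04241055,  0.38071118])}
{'time': 0.15, 'joint_pos': array([ 1.1875045 ,  0.59196137,  0.04832636,  1.60953693, -0.03330928,
        0.94271745, -0.03373795]), 'qvel': array([ 0.00134139, -0.00264722,  0.00154781, -0.0048695 , -0.00093566,
       -0.00052676,  0.00059698]), 'tau': array([ 2.54767794e-03, -5.49247921e+01,  1.54941436e+00, -1.98454338e+01,
        9.50917572e-03,  5.70472374e-03,  1.18494415e-05]), 'ee_pos': array([ 0.20700025, -0.69417393,  0.24936223]), 'ee_rot': array([-2.51813387e+00,  1.87678291e+00,  2.38306641e-03]), 'wrist_force': array([-0.26666597, -0.36533195,  0.49975696]), 'moment': array([ 0.004049  , -0.01935524,  0.01589974]), 'grip_width': 1.0001310744666412} 0.019
```

View pics/scene0.png

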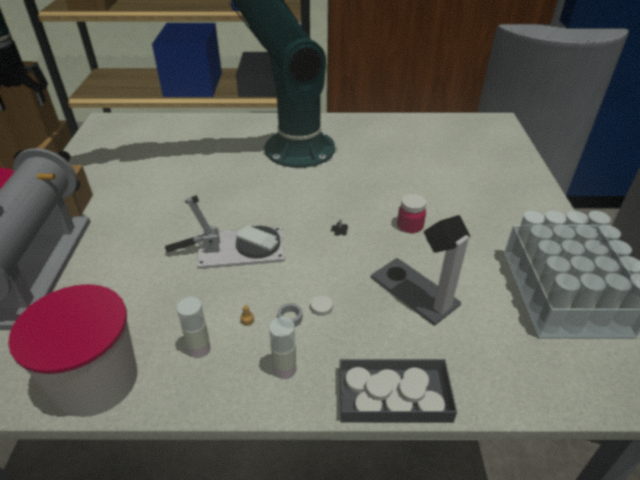

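View pics/side0.png

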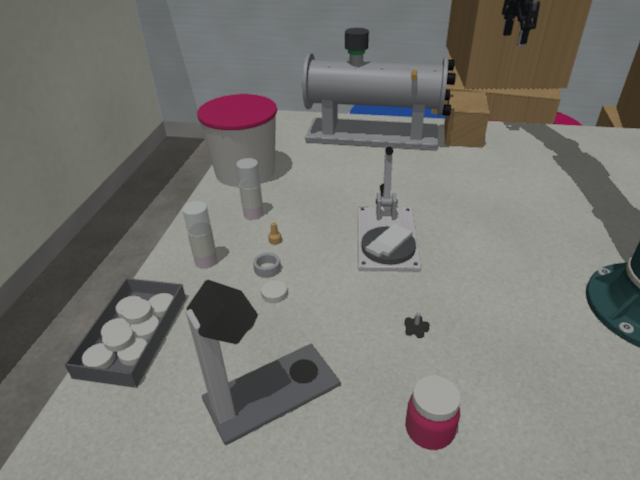

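View pics/wrist0.png

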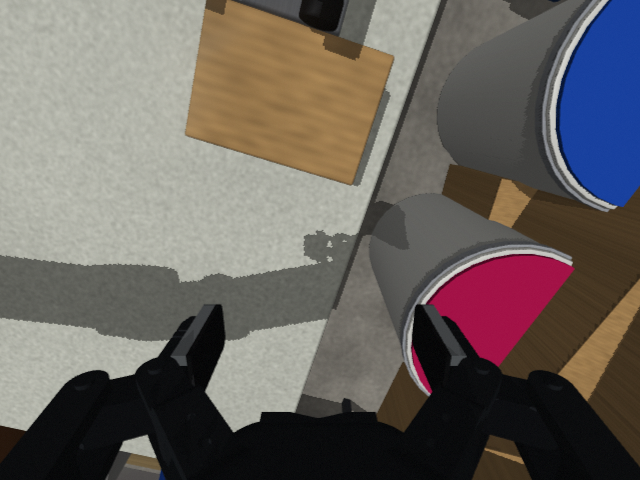

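The scene view shows the fixture around px (240,245), with its clamp open to the left, and the reader with its disc at (397,273). The side view shows the plate at (390,240) and the disc at (304,371). I'll zoom in to measure.

Run:
```python
import cv2
a=cv2.imread("pics/scene0.png");b=cv2.imread("pics/side0.png")
cv2.imwrite("pics/c1.png",cv2.resize(a[190:275,155:295],None,fx=5.5,fy=5.5,interpolation=cv2.INTER_CUBIC))
cv2.imwrite("pics/c2.png",cv2.resize(b[140:275,345:425],None,fx=4.4,fy=4.4,interpolation=cv2.INTER_CUBIC))
cv2.imwrite("pics/c3.png",cv2.resize(b[280:440,195:345],None,fx=3.7,fy=3.7,interpolation=cv2.INTER_CUBIC))
```

```text
(no output)
```

View pics/c1.png

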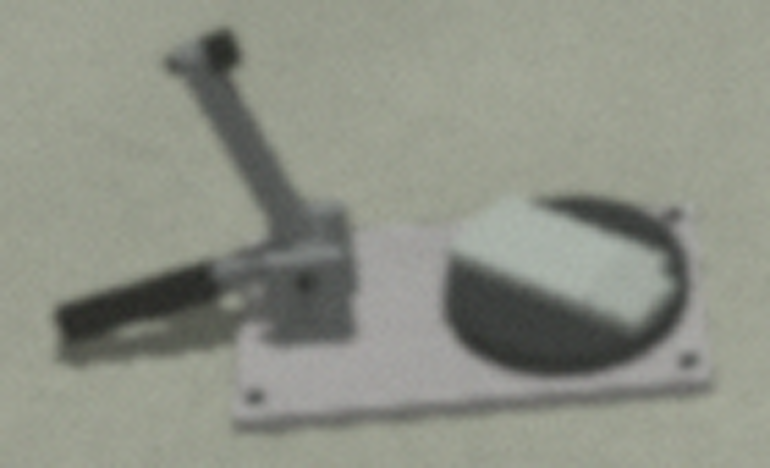

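View pics/c2.png

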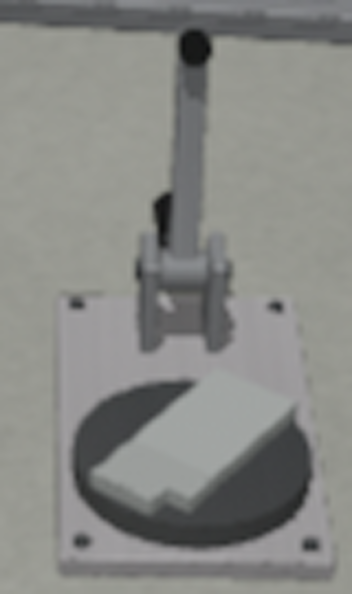

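View pics/c3.png

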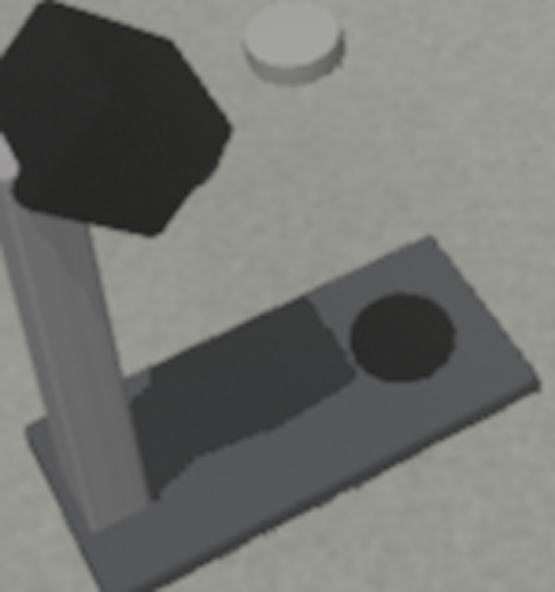

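Run:
```python
from h import *
S=lambda x,y:(345+x/4.4,140+y/4.4)
C=lambda x,y:(155+x/5.5,190+y/5.5)
D=lambda x,y:(195+x/3.7,280+y/3.7)
r=lambda p:np.round(p*1000,1)
print("base side top corners z12")
for p in [(58,297),(280,297),(60,562),(333,560)]: print(r(onz("side",*S(*p),.012)))
print("base scene"); 
for p in [(235,415),(713,382),(693,207),(362,222)]: print(r(onz("scene",*C(*p),.012)))
print("bed edges side")
for p in [(73,455),(311,462),(190,378),(190,528)]: print(r(onz("side",*S(*p),.026)))
print("bed edges scene")
for p in [(447,285),(687,270),(575,195),(560,362)]: print(r(onz("scene",*C(*p),.026)))
print("plate side z34: clear far, clear right, notchR, notchL, frost left")
for p in [(215,368),(297,407),(193,500),(190,500),(168,488),(148,500),(90,473)]: print(r(onz("side",*S(*p),.034)))
print("plate scene")
for p in [(515,198),(452,242),(635,318),(668,290),(668,255)]: print(r(onz("scene",*C(*p),.034)))
print("disc side");
for p in [(350,338),(456,336),(403,293),(402,381)]: print(r(onz("side",*D(*p),.016)))
print("rbase side z12")
for p in [(430,237),(540,380),(108,590),(27,430)]: print(r(onz("side",*D(*p),.012)))
print("disc scene",r(onz("scene",397.5,273,.016)))
print("rbase scene")
for p in [(372,276),(391,260),(461,298),(438,319)]: print(r(onz("scene",*p,.012)))
for n,u,v in [("side",416,333),("side",435,430),("side",252,213),("side",205,262),("side",266,268),("side",274,239),("side",274,293)]: print(n,r(onz(n,u,v,0)))
```

```text
base side top corners z12
[ 544.3 -221.5   12. ]
[ 433.7 -237.6   12. ]
[519.5 -17.5  12. ]
[403.  -36.7  12. ]
base scene
[ 547.7 -221.1   12. ]
[526.9 -19.5  12. ]
[408.8 -34.9  12. ]
[ 419.9 -186.2   12. ]
bed edges side
[520.7 -75.5  26. ]
[415.2 -86.2  26. ]
[ 473.  -142.1   26. ]
[465.2 -32.1  26. ]
bed edges scene
[ 479.8 -138.2   26. ]
[469.5 -33.4  26. ]
[417.3 -87.6  26. ]
[529.5 -83.9  26. ]
plate side z34: clear far, clear right, notchR, notchL, frost left
[ 461.8 -140.7   34. ]
[ 423.1 -115.7   34. ]
[465.1 -41.5  34. ]
[466.4 -41.3  34. ]
[476.4 -48.2  34. ]
[484.3 -38.6  34. ]
[511.  -53.6  34. ]
plate scene
[ 429.2 -113.    34. ]
[ 460.  -137.6   34. ]
[510.3 -52.9  34. ]
[492.1 -39.9  34. ]
[468.7 -41.4  34. ]
disc side
[595.1 244.   16. ]
[552. 236.  16.]
[578.1 217.6  16. ]
[569.5 261.5  16. ]
rbase side z12
[573.4 182.3  12. ]
[515.  249.2  12. ]
[659.  366.9  12. ]
[713.4 305.6  12. ]
disc scene [575.9 241.1  16. ]
rbase scene
[581.7 182.7  12. ]
[528.4 231.7  12. ]
[649.  371.4  12. ]
[708.3 310.8  12. ]
side [406.2 120.9   0. ]
side [374.9 298.2   0. ]
side [ 779.9 -182.8    0. ]
side [824.9  -2.6   0. ]
side [699.5  -3.2   0. ]
side [706.9 -96.4   0. ]
side [666.6  63.1   0. ]
```

Run:
```python
from h import *
r=lambda p:np.round(np.array(p)*1000,1)
s=read_state(); R=Rn.from_rotvec(s["ee_rot"]).as_matrix(); print(np.round(R,3))
f,cx,cy,Rc,t=cal("wrist"); c=-Rc.T@t; print("cam in tool",r(R.T@(c-s["ee_pos"])))
X=R[:,0]; print("tool x yaw",np.degrees(np.arctan2(X[1],X[0])))
for p in [(306,138),(440,145),(448,145),(487,145)]: print(r(onz("side",*p,0)))
# clamp arm check
th=np.radians(7.5); Xf=np.array([np.cos(th),np.sin(th),0]);Yf=np.array([-np.sin(th),np.cos(th),0])
bc=np.array([.4685,-.086,0]); pv=bc-.11*Yf+[0,0,.05]; print("pivot",r(pv))
for a in (1.6,1.7,1.85):
  A=Yf*np.cos(a)+[0,0,np.sin(a)]; H=-Yf*np.sin(a)+[0,0,np.cos(a)]
  for n in("scene","side"): print(a,n,"pivot",proj(n,pv).round(),"tip",proj(n,pv+.116*A).round(),"hend",proj(n,pv+.115*H).round())
```

```text
[[ 0.286 -0.958 -0.001]
 [-0.958 -0.286  0.002]
 [-0.002  0.    -1.   ]]
cam in tool [  -1.7  -84.1 -123.7]
tool x yaw -73.39484982393955
[ 732.5 -566.3    0. ]
[ 361.3 -573.5    0. ]
[ 340.  -576.4    0. ]
[ 236.2 -590.5    0. ]
pivot [ 482.9 -195.1   50. ]
1.6 scene pivot [211. 235.] tip [203. 196.] hend [162. 240.]
1.6 side pivot [386. 202.] tip [389. 152.] hend [383. 176.]
1.7 scene pivot [211. 235.] tip [197. 196.] hend [163. 244.]
1.7 side pivot [386. 202.] tip [389. 149.] hend [383. 180.]
1.85 scene pivot [211. 235.] tip [190. 198.] hend [166. 249.]
1.85 side pivot [386. 202.] tip [388. 147.] hend [382. 187.]
```

```bash
python3 -m jog '0 .03 .04 0 0 8; 0 .07 .07 0 0 16; 0 .115 .08 0 0 24; .01 .16 .08 0 0 32; .03 .2 .08 0 0 40; .06 .235 .08 0 0 48; .1 .26 .08 0 0 56; .14 .285 .08 0 0 64; .18 .31 .06 0 0 72; .22 .34 .04 0 0 80.9; .255 .385 .03 0 0 80.9; .285 .43 .03 0 0 80.9' 0 30
python3 - <<'E'
from h import *
snap("side","side1");snap("wrist","wrist1")
s=read_state();print(s["ee_pos"],s["wrist_force"],s["grip_width"],s["joint_pos"].round(2))
E
```

```text
time: 1.35
ee_pos: [0.4831, -0.2772, 0.2792]
ee_rot: [-3.133, -0.204, 0.003]
wrist_force: [0.0, 0.5, -0.3]
grip_width: 0.002
[ 0.48769549 -0.26976338  0.28072867] [0.20796842 0.55074298 0.24098979] -0.0003437665320030905 [ 0.74  0.37 -0.41  1.95  0.18  0.86  0.38]
```

View pics/side1.png

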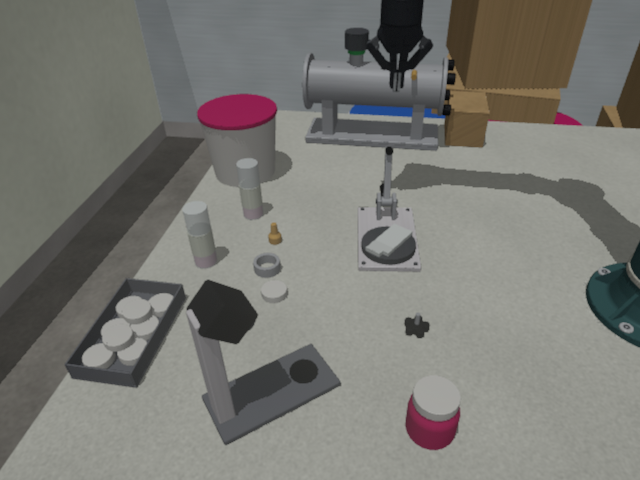

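View pics/wrist1.png

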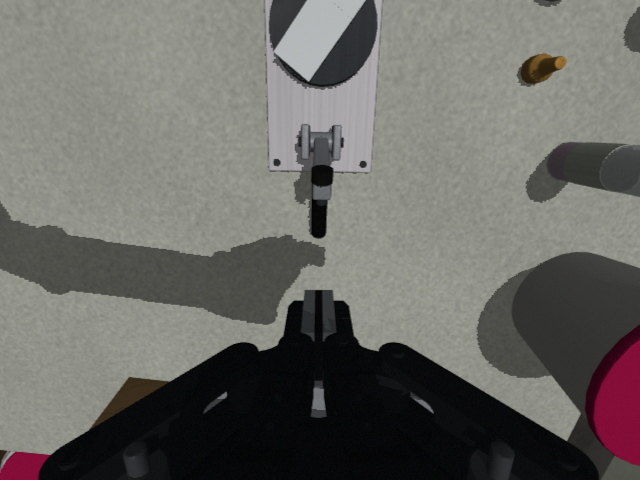

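The wrist view shows the fixture square to the tool, with the clamp arm at column 321 and the fingers at column 318. I'll check how low the shut fingertips are.

Run:
```python
from h import *
im=snap("side","side2");s=read_state();p=s["ee_pos"];print(p)
for d in(0,.019,.032):print(d,proj("side",p-[0,0,d]).round(1))
cv2.imwrite("pics/c4.png",cv2.resize(im[20:120,350:450,::-1],None,fx=5,fy=5))
```

```text
[ 0.48526958 -0.27375874  0.28069417]
0 [395.   80.7]
0.019 [394.3  90.2]
0.032 [393.8  96.6]
```

View pics/c4.png

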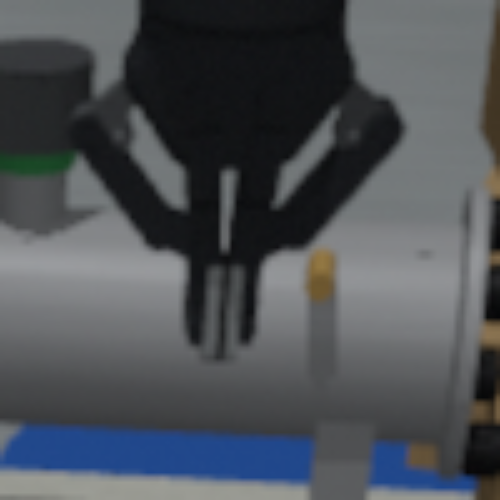

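```bash
python3 -m jog '0 0 -.045; 0 0 0' 2>&1 | tail -3; python3 -m jog '0 0 -.045 0 0 0; 0 0 -.09 0 0 0; 0 0 -.119 0 0 0; 0 0 -.119 0 0 0; 0 0 -.119 0 0 0'
python3 - <<'E'
from h import *
for i in range(4):
  im=snapshot("side");s=read_state();print(s["ee_pos"],s["time"],s["wrist_force"])
print(Rn.from_rotvec(s["ee_rot"]).as_matrix().round(3))
E
```

```text
validation failed for argument at $[0]...
time: 2.0
ee_pos: [0.4823, -0.2793, 0.1621]
ee_rot: [3.135, 0.203, -0.001]
wrist_force: [0.0, -0.3, 0.5]
grip_width: -0.004
[ 0.48337969 -0.27947762  0.16315241] 2.05 [ 0.48028502 -0.28652561  0.80003091]
[ 0.48383033 -0.27949839  0.16370412] 2.1 [0.26147003 0.24371161 0.65773099]
[ 0.48397863 -0.2794046   0.16388192] 2.15 [-0.31663705  0.40464885  1.19694924]
[ 0.48393337 -0.27925059  0.16387042] 2.2 [-0.59874567 -0.23051339 -0.25669056]
[[ 0.992  0.13   0.003]
 [ 0.13  -0.992 -0.002]
 [ 0.003  0.002 -1.   ]]
```

```bash
python3 -m jog '.0027 .0185 0 0 0 0; .0004 .0354 0 0 0 0; -.0015 .0503 0 0 0 0; -.0035 .0651 -.005 0 0 0; -.0057 .082 -.005 0 0 0; -.008 .0998 -.004 0 0 0; -.008 .0998 -.004 0 0 0'
python3 - <<'E'
from h import *
snap("side","side3")
E
```

```text
time: 2.9
ee_pos: [0.4741, -0.1754, 0.1583]
ee_rot: [-3.133, -0.213, 0.001]
wrist_force: [0.2, -0.3, 0.0]
grip_width: -0.003
```

View pics/side3.png

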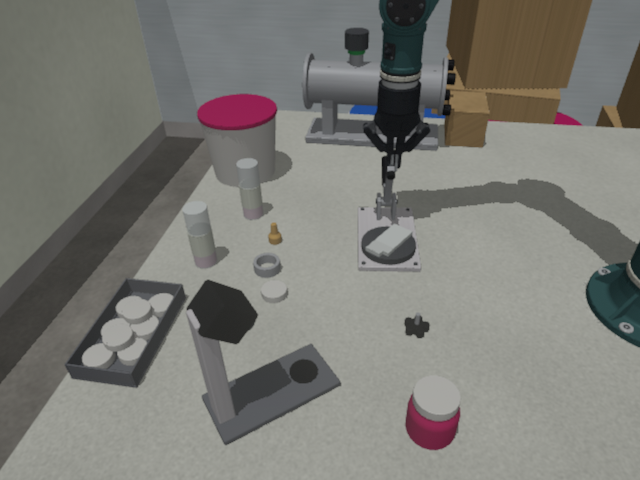

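```bash
python3 -m jog '-.002 .015 -.005 0 0 0; -.0037 .028 -.013 0 0 0; -.0055 .0416 -.024 0 0 0; -.0063 .0476 -.032 0 0 0; -.0063 .0476 -.032 0 0 0; -.0065 .05 .015 0 0 0; -.0065 .05 .06 0 0 0; -.0065 .05 .06 0 0 0; -.0065 .05 .06 0 0 0; -.0065 .05 .06 0 0 0; -.0065 .05 .06 0 0 0; -.0065 .05 .06 0 0 0'
python3 - <<'E'
from h import *
snap("side","side4");im=snap("scene","scene4");
cv2.imwrite("pics/c5.png",cv2.resize(im[150:290,150:310,::-1],None,fx=4,fy=4))
E
```

```text
time: 4.15
ee_pos: [0.4675, -0.1286, 0.2168]
ee_rot: [-3.134, -0.205, 0.004]
wrist_force: [0.0, 0.4, 0.2]
grip_width: 0.001
```

View pics/side4.png

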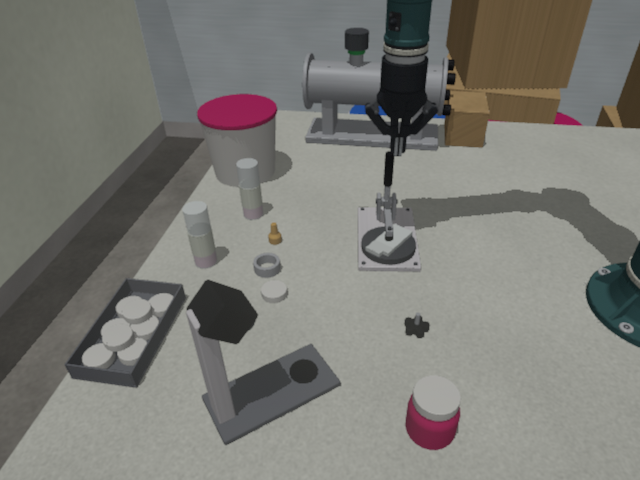

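View pics/c5.png

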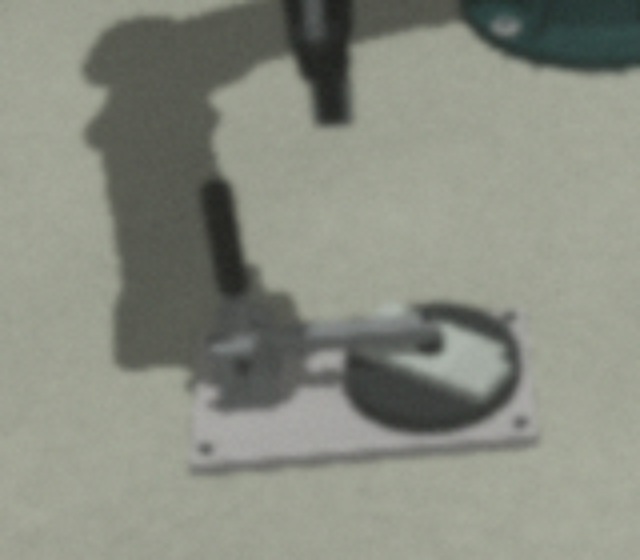

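```bash
python3 -m jog '.003 -.01 0 0 0 0; .007 -.02 -.015 0 0 0; .0099 -.029 -.03 0 0 0; .0099 -.029 -.058 0 0 0; .0099 -.029 -.058 0 0 0; .0099 -.029 -.058 0 0 0; .0099 -.029 -.058 0 0 0'
python3 - <<'E'
from h import *
snap("wrist","wrist5"); im=snap("side","side5")
cv2.imwrite("pics/c6.png",cv2.resize(im[80:280,320:460,::-1],None,fx=3,fy=3))
E
```

```text
time: 4.95
ee_pos: [0.4787, -0.1575, 0.1605]
ee_rot: [3.135, 0.206, 0.002]
wrist_force: [-0.4, 0.4, 0.3]
grip_width: 0.002
```

View pics/wrist5.png

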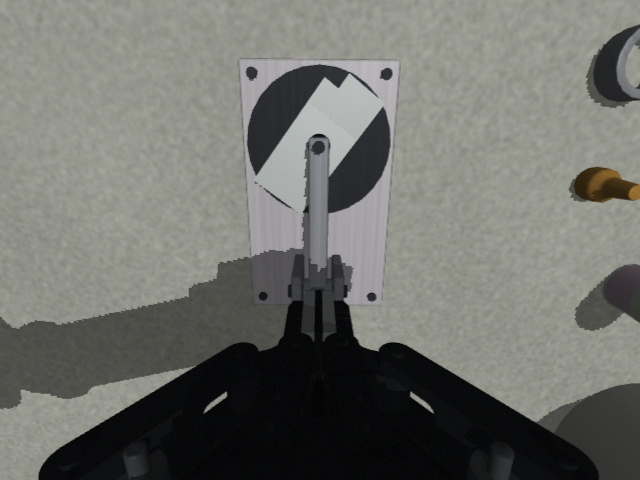

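View pics/c6.png

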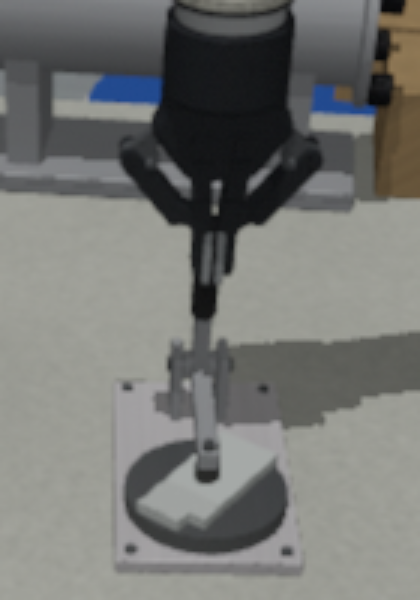

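The plate is still centred with the pad on it at (318,145). Next I push the handle back past centre.

```bash
python3 -m jog '.0023 -.0178 0 0 0 0; .0047 -.0357 0 0 0 0; .007 -.0535 -.005 0 0 0; .0091 -.0694 -.012 0 0 0; .0111 -.0842 -.022 0 0 0; .0121 -.0922 -.03 0 0 0; .0128 -.0971 -.035 0 0 0; .0134 -.1021 -.042 0 0 0; .0134 -.1021 .005 0 0 0; .0134 -.1021 .05 0 0 0; .0134 -.1021 .08 0 0 0; .0134 -.1021 .08 0 0 0'
python3 - <<'E'
from h import *
im=snap("side","side6")
im=snap("scene","scene6");
cv2.imwrite("pics/c7.png",cv2.resize(im[150:290,150:310,::-1],None,fx=4,fy=4))
E
```

```text
time: 6.25
ee_pos: [0.4944, -0.2602, 0.2438]
ee_rot: [3.131, 0.207, 0.012]
wrist_force: [0.2, -0.5, 0.5]
grip_width: -0.0
```

View pics/c7.png

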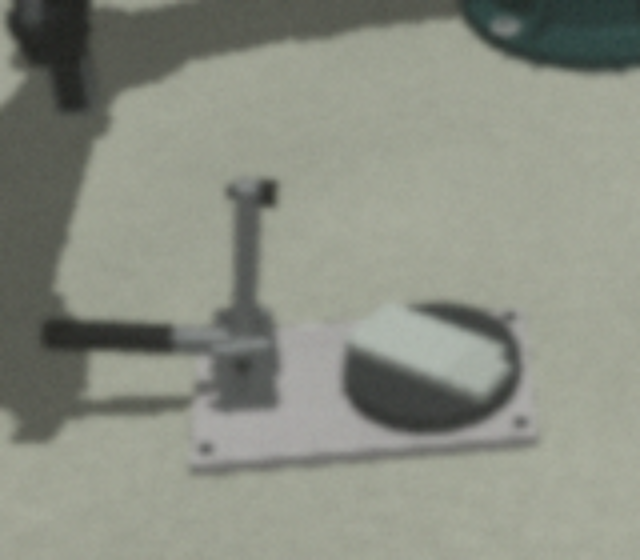

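```bash
python3 -m jog '0 .0 .03 0 0 0; -.004 .03 .03 0 0 -7; -.008 .06 .03 0 0 -14; -.013 .09 .03 0 0 -21; -.018 .125 .03 0 0 -28; -.024 .15 .02 0 0 -35; -.026 .176 .0 0 0 -37.5; -.026 .176 -.04 0 0 -37.5; -.026 .176 -.07 0 0 -37.5; -.026 .176 -.07 0 0 -37.5; -.026 .176 -.07 0 0 -37.5; -.026 .176 -.07 0 0 -37.5' .058 40
python3 - <<'E'
from h import *
C=cal("wrist");s=read_state(); im=snap("wrist","wrist7")
print(s["ee_pos"]); R=Rn.from_rotvec(s["ee_rot"]).as_matrix();print(np.degrees(np.arctan2(R[1,0],R[0,0])),R[:,2])
snap("scene","scene7")
import pickle; pickle.dump((C,s),open("w7.pkl","wb"))
E
```

```text
time: 7.55
ee_pos: [0.4661, -0.0838, 0.1706]
ee_rot: [-3.034, 0.813, -0.002]
wrist_force: [0.3, 0.6, -0.3]
grip_width: 0.684
[ 0.46614752 -0.08383547  0.17057291]
-30.011744123031434 [ 1.12367845e-03 -1.55606129e-04 -9.99999357e-01]
```

View pics/wrist7.png

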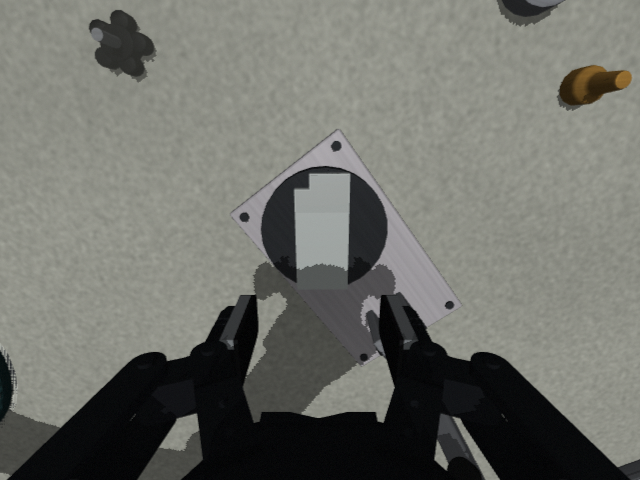

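View pics/scene7.png

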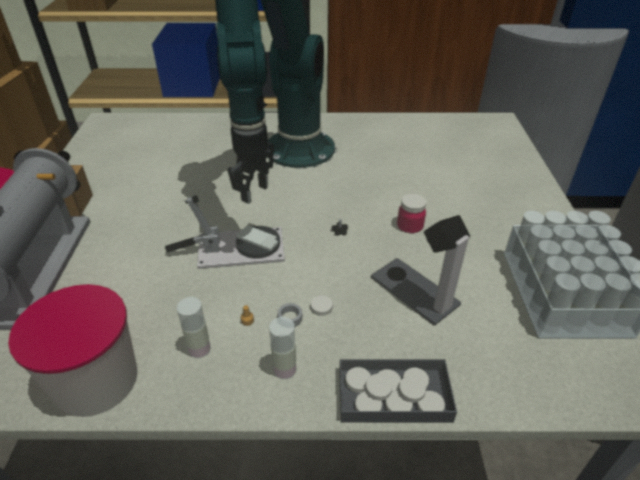

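The clamp is fully open, with its tip at (190,198) as at the start. The plate is straight in the wrist view, notch at the upper left.

Run:
```python
from h import *
import pickle
C,s=pickle.load(open("w7.pkl","rb"));r=lambda p:np.round(p*1000,1)
im=cv2.imread("pics/wrist7.png");g=cv2.cvtColor(im,cv2.COLOR_BGR2HSV)
for v in (200,250,280): print(v,[tuple(im[v,u]) for u in (270,310,322,340,360)])
m=((im[:,:,1]>90)).astype(np.uint8); m[:, :265]=0;m[:,380:]=0
for v in range(180,290,10):
  x=np.where(m[v,285:360])[0]+285; print(v,x.min() if len(x) else None,x.max() if len(x) else None)
P={k:onz("wrist",*p,.034,C) for k,p in dict(FR=(350,173),CR=(347.5,290),CL=(297,283),NT=(308.5,174),NL=(294.5,188)).items()}
for k in P:print(k,r(P[k]))
d=P["FR"]-P["CR"];print(np.degrees(np.arctan2(d[1],d[0])),np.linalg.norm(d))
R=Rn.from_rotvec(s["ee_rot"]).as_matrix()
for k in P:print(k,"tool",r(R.T@(P[k]-s["ee_pos"])))
```

```text
200 [(np.uint8(44), np.uint8(40), np.uint8(38)), (np.uint8(156), np.uint8(159), np.uint8(154)), (np.uint8(156), np.uint8(159), np.uint8(154)), (np.uint8(157), np.uint8(159), np.uint8(155)), (np.uint8(41), np.uint8(39), np.uint8(37))]
250 [(np.uint8(41), np.uint8(38), np.uint8(37)), (np.uint8(163), np.uint8(165), np.uint8(159)), (np.uint8(162), np.uint8(165), np.uint8(159)), (np.uint8(162), np.uint8(164), np.uint8(159)), (np.uint8(42), np.uint8(39), np.uint8(39))]
280 [(np.uint8(71), np.uint8(75), np.uint8(74)), (np.uint8(86), np.uint8(87), np.uint8(84)), (np.uint8(86), np.uint8(86), np.uint8(83)), (np.uint8(86), np.uint8(87), np.uint8(84)), (np.uint8(78), np.uint8(77), np.uint8(79))]
180 309 349
190 294 349
200 294 349
210 294 349
220 295 348
230 295 348
240 295 348
250 296 348
260 296 347
270 344 346
280 None None
FR [512.6 -52.2  34. ]
CR [ 462.8 -140.5   34. ]
CL [ 428.  -112.6   34. ]
NT [484.2 -36.7  34. ]
NL [469.1 -40.6  34. ]
60.61631070588371 0.10142949062530367
FR tool [ 24.2 -50.6 136.6]
CR tool [ 25.3  50.8 136.6]
CL tool [-18.8  44.1 136.5]
NT tool [ -8.1 -49.8 136.6]
NL tool [-19.2 -38.8 136.6]
```

```bash
python3 -m jog '0 -.006 -.04 0 0 0; 0 -.006 -.08 0 0 0; 0 -.006 -.105 0 0 0; 0 -.006 -.118 0 0 0; 0 -.006 -.118 0 0 0; 0 -.006 -.118 0 0 0'
python3 - <<'E'
from h import *
im=snap("side","side8"); im2=snap("wrist","wrist8")
cv2.imwrite("pics/c8.png",cv2.resize(im[130:280,320:460,::-1],None,fx=4,fy=4))
s=read_state();print(s["ee_pos"],s["wrist_force"])
E
```

```text
time: 8.25
ee_pos: [0.4664, -0.0899, 0.0527]
ee_rot: [-3.034, 0.813, -0.003]
wrist_force: [-0.1, -0.0, 0.4]
grip_width: 0.676
[ 0.46660107 -0.08989624  0.05315738] [ 0.40665586 -0.46386622  0.12022526]
```

View pics/c8.png

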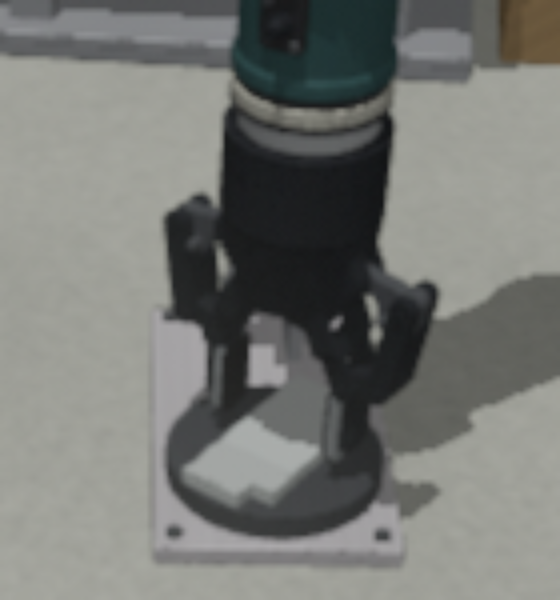

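View pics/wrist8.png

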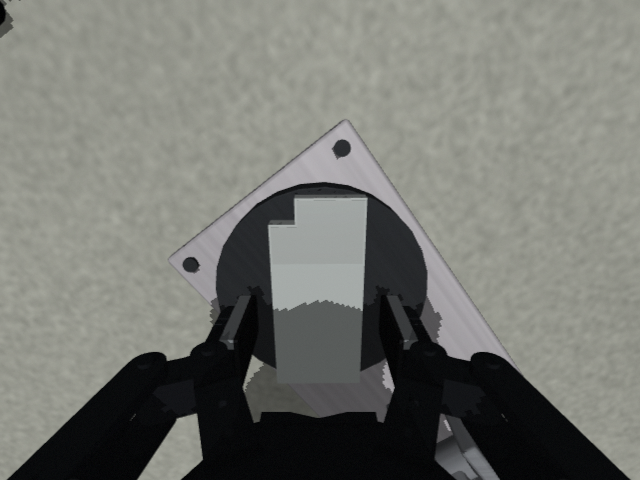

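```bash
python3 -m jog '0 0 -.002 0 0 0; 0 0 -.004 0 0 0; 0 0 -.004 0 0 0'|egrep "pos|force"; python3 -m jog '0 0 -.0015 0 0 0; 0 0 -.003 0 0 0; 0 0 -.003 0 0 0'|egrep "pos|force"
```

```text
ee_pos: [0.4656, -0.0898, 0.0481]
wrist_force: [-0.1, 0.6, 0.6]
ee_pos: [0.4654, -0.0896, 0.0447]
wrist_force: [0.2, -0.1, -0.7]
```

```bash
python3 -m jog '0 0 -.0015 0 0 0; 0 0 -.002 0 0 0; 0 0 -.002 0 0 0' .05|egrep "pos|force|grip"; python3 -m jog '0 0 -.001 0 0 0; 0 0 -.0015 0 0 0; 0 0 -.0015 0 0 0'|egrep "pos|force|grip"
```

```text
ee_pos: [0.4655, -0.0896, 0.0428]
wrist_force: [0.8, -0.3, 0.1]
grip_width: 0.587
ee_pos: [0.4656, -0.0897, 0.042]
wrist_force: [-0.9, 0.9, 8.4]
grip_width: 0.586
```

```bash
python3 -m jog '0 0 .0015 0 0 0; 0 0 .0025 0 0 0; 0 0 .0025 0 0 0'|egrep "pos|force|grip"; python3 -m jog '0 0 0 0 0 0; 0 0 0 0 0 0; 0 0 0 0 0 0; 0 0 0 0 0 0; 0 0 0 0 0 0' .03 50;  python3 - <<'E'
from h import *
im=snap("side","side9"); im2=snap("wrist","wrist9")
E
```

```text
ee_pos: [0.4656, -0.0897, 0.044]
wrist_force: [-0.2, -0.1, 0.1]
grip_width: 0.586
time: 10.35
ee_pos: [0.4656, -0.0897, 0.0442]
ee_rot: [3.034, -0.813, 0.0]
wrist_force: [-0.0, 0.1, 6.0]
grip_width: 0.497
```

View pics/wrist9.png

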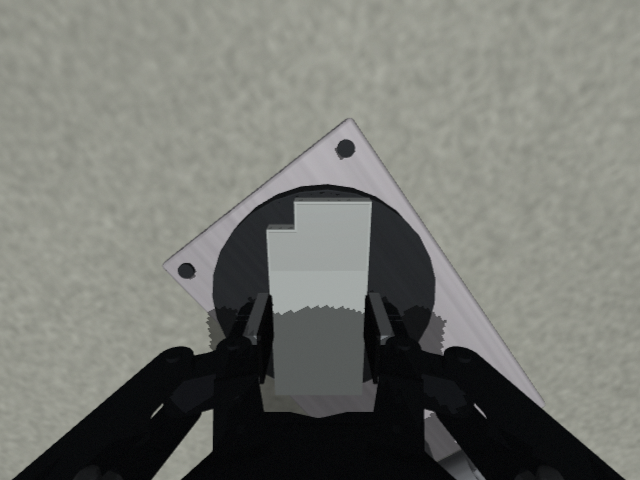

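```bash
python3 -m jog '0 0 .005 0 0 0; 0 0 .02 0 0 0; 0 0 .045 0 0 0; 0 0 .075 0 0 0; 0 0 .105 0 0 0; 0 0 .105 0 0 0; 0 0 .105 0 0 0';  python3 - <<'E'
from h import *
im=snap("side","side10"); im2=snap("wrist","wrist10")
cv2.imwrite("pics/c10.png",cv2.resize(im[100:280,320:460,::-1],None,fx=3,fy=3))
E
```

```text
time: 11.15
ee_pos: [0.4656, -0.0899, 0.1494]
ee_rot: [-3.034, 0.814, -0.002]
wrist_force: [0.3, 1.0, -0.6]
grip_width: 0.494
```

View pics/wrist10.png

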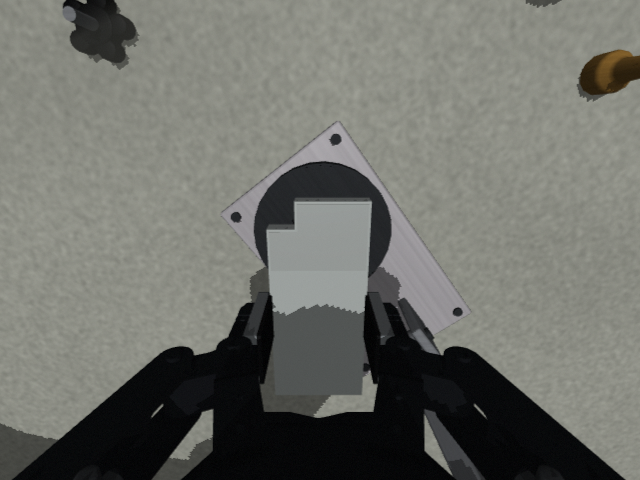

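View pics/c10.png

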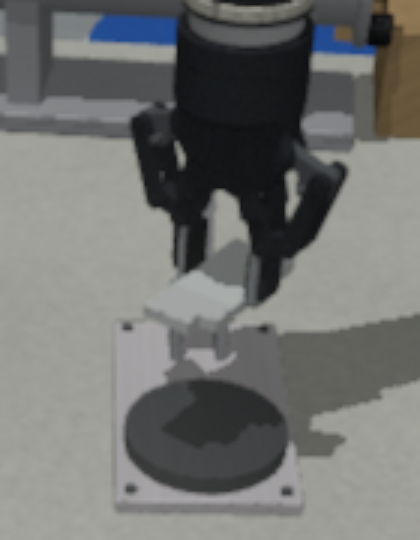

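Run:
```python
from h import *
C=cal("wrist");s=read_state();r=lambda p:np.round(p*1000,1)
R=Rn.from_rotvec(s["ee_rot"]).as_matrix();p=s["ee_pos"]
cam=-C[3].T@C[4];print("cam",r(cam),"side px",proj("side",cam),"scene",proj("scene",cam),"flange/TCP px",proj("side",p))
im=cv2.imread("pics/side10.png");u,v=proj("side",cam).astype(int)
cv2.circle(im,(u,v),3,(0,0,255),1);cv2.imwrite("pics/c11.png",cv2.resize(im[max(0,v-100):v+150,u-120:u+120],None,fx=2.2,fy=2.2))
z=p[2]-.0102
for n,q in dict(FR=(371,201),CR=(362,394),CL=(276,394),NT=(295,202),NL=(268,229)).items():
  print(n,r(R.T@(onz("wrist",*q,z,C)-p)))
for n,q in dict(top=(323,161),l=(254,225),r=(391,223)).items(): print(n,r(onz("wrist",*q,.026,C)))
```

```text
cam [506.9 -15.8 271.7] side px [370.88117675 144.69282538] scene [281.48509186 160.79577468] flange/TCP px [394.97945216 189.01194986]
FR [ 21.1 -56.   10.1]
CR [21.9 43.8 10.2]
CL [-21.9  43.9  10.3]
NT [-10.1 -55.5  10.2]
NL [-21.8 -43.9  10.2]
top [497.5 -38.3  26. ]
l [427.3 -53.7  26. ]
r [ 519.8 -105.1   26. ]
```

View pics/c11.png

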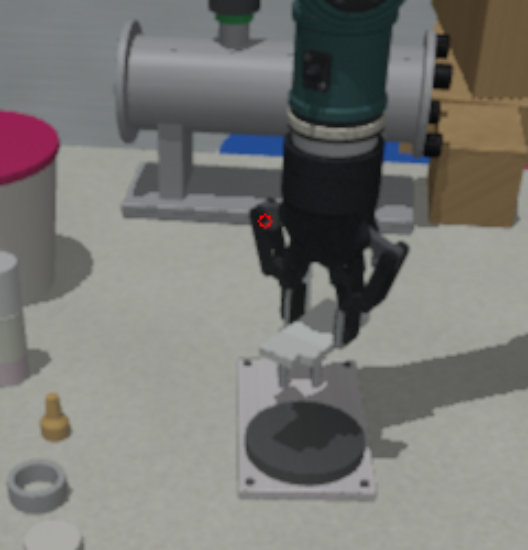

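```bash
python3 -m jog '.008 .03 0 0 0 -2; .018 .07 0 0 0 -4; .028 .11 0 0 0 -6; .038 .15 0 0 0 -8; .048 .19 0 0 0 -10; .058 .225 0 0 0 -12; .066 .255 0 0 0 -14; .072 .28 0 0 0 -16; .076 .295 0 0 0 -18; .078 .303 0 0 0 -18; .078 .303 0 0 0 -18; .078 .303 0 0 0 -18';  python3 - <<'E'
from h import *
C=cal("wrist");s=read_state(); im=snap("wrist","wrist12")
print(s["ee_pos"]); R=Rn.from_rotvec(s["ee_rot"]).as_matrix();print(np.degrees(np.arctan2(R[1,0],R[0,0])),R[:,2])
snap("side","side12")
import pickle; pickle.dump((C,s),open("w12.pkl","wb"))
E
```

```text
time: 12.45
ee_pos: [0.5429, 0.2119, 0.148]
ee_rot: [2.868, -1.277, -0.002]
wrist_force: [0.3, -0.9, -0.7]
grip_width: 0.494
[0.54285469 0.21191561 0.14800208]
-48.01088423482164 [-0.00201499 -0.00185467 -0.99999625]
```

View pics/wrist12.png

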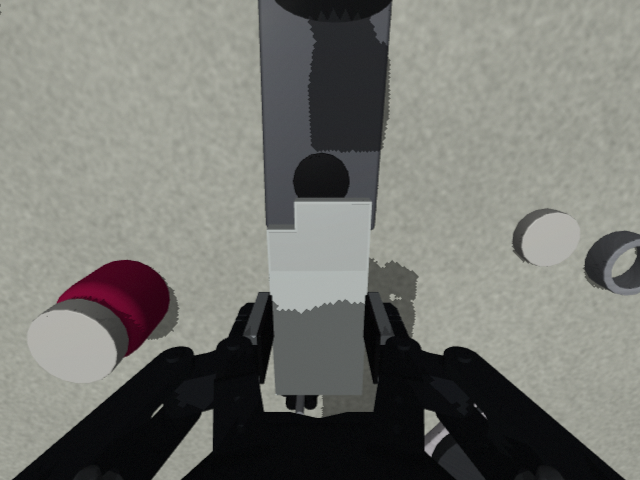

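View pics/side12.png

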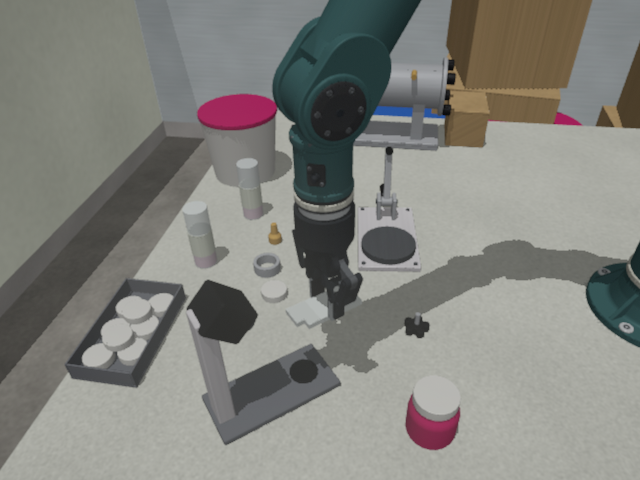

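Run:
```python
from h import *
import pickle
C,s=pickle.load(open("w12.pkl","rb"));r=lambda p:np.round(p*1000,1)
l,rr,t=[onz("wrist",*q,.016,C) for q in((293,180),(350,180),(321,152.5))]
print(r(l),r(rr),r(t),"mid",r((l+rr)/2))
d=rr-l; n=np.array([-d[1],d[0],0])/np.linalg.norm(d); print("from top",r(t-.022*n))
for a,b in [((260,40),(266,225)),((391,20),(374,225))]:
  e=onz("wrist",*a,.012,C)-onz("wrist",*b,.012,C);print(np.degrees(np.arctan2(e[1],e[0])))
R=Rn.from_rotvec(s["ee_rot"]).as_matrix();print("frosted",r(s["ee_pos"]+R@[0,-.041,.0142]))
```

```text
[562.8 257.3  16. ] [592.1 224.7  16. ] [592.4 255.1  16. ] mid [577.5 241.   16. ]
from top [576.  240.3  16. ]
40.910838813349066
40.665194295548744
frosted [573.3 239.3 133.7]
```

```bash
python3 -m jog '.001 .001 -.01 0 0 -1; .002 .002 -.022 0 0 -1; .0025 .002 -.032 0 0 -1; .0025 .002 -.038 0 0 -1; .0025 .002 -.038 0 0 -1; .0025 .002 -.038 0 0 -1; .0025 .002 -.038 0 0 -1; .0025 .002 -.038 0 0 -1; .0025 .002 -.038 0 0 -1';  python3 - <<'E'
from h import *
s=read_state(); R=Rn.from_rotvec(s["ee_rot"]).as_matrix();print("frosted",(s["ee_pos"]+R@[0,-.041,.0142]).round(4),s["qvel"].round(3),R[:,2].round(3))
f=s["ee_pos"]+R@[0,-.041,.0142]
im=snap("wrist","wrist13");snap("side","side13");snap("scene","scene13")
# top-face end corners projected
for n in("side","scene"):
  print(n,[proj(n,s["ee_pos"]+R@np.array(q)).round(1) for q in ([.0215,-.056,.0102],[-.0217,.044,.0102],[.0217,.044,.0102])])
a=cv2.imread("pics/side13.png")[220:420,180:380];cv2.imwrite("pics/c13.png",cv2.resize(a,None,fx=3,fy=3))
E
```

```text
time: 13.45
ee_pos: [0.5463, 0.2154, 0.1113]
ee_rot: [-2.858, 1.302, -0.001]
wrist_force: [0.2, 0.8, 0.5]
grip_width: 0.494
frosted [0.5772 0.2423 0.0972] [-0.001  0.001  0.     0.001 -0.001 -0.     0.001] [ 0.001  0.    -1.   ]
side [array([282.2, 328.9]), array([356.8, 320.5]), array([340.7, 302.7])]
scene [array([400.6, 253.4]), array([380.7, 222.8]), array([367.2, 230.7])]
```

View pics/c13.png

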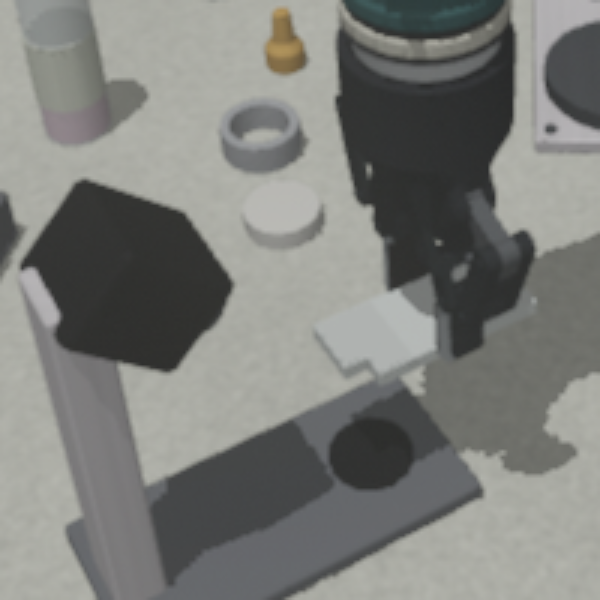

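View pics/scene13.png

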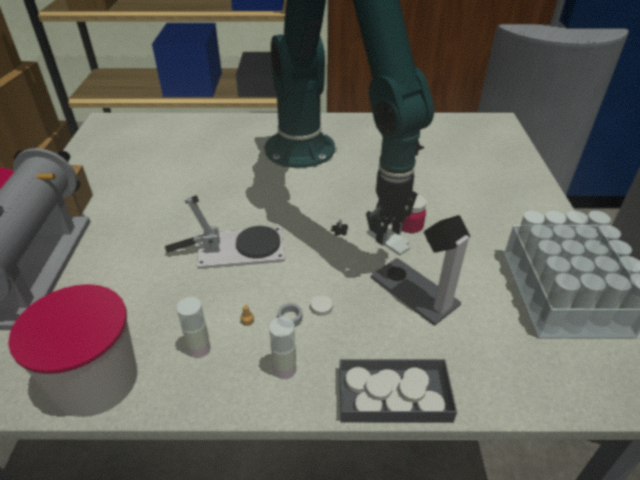

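View pics/wrist13.png

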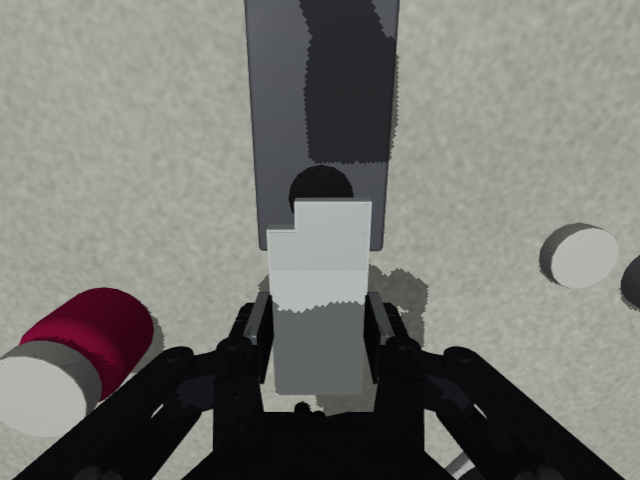

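The three views agree: the plate is held level over the disc with the notched end towards the post, the clamp is open, and the bystanders haven't moved. Handing in.

```bash
python3 -c "
from station import *
print(hand_in())"
```

```text
the job is handed in; nothing more can be done
None
```

The job is done and handed in at about 13.6 s on the robot's clock, well inside the 64 s limit. No verdict came back.

- **Clamp:** I pushed it over centre with the shut fingers. The pictures show the pad resting near the middle of the plate for more than 0.3 s. I then pushed the handle back, and the clamp settled at its open stop with the plate still centred on the bed.
- **Plate:** I gripped it across its 44 mm width with the grip set to 50 N, and it did not slip when lifted. I carried it to the reader with the notched, frosted end pointing at the post.

Last checks:

| Check | Result |
|---|---|
| Frosted end's middle | (577, 242, 97) mm |
| Read spot | about (576, 241, 96) mm |
| Plate direction vs. reader | about 0.2° apart |
| Tilt | about 0.001 rad |
| Arm motion | at rest |
| Force on the wrist | about 1 N |
| Clamp | open |
| Bystanders | no visible movement |

**One disagreement:** in the side picture a corner of the plate sat about 4 px (roughly 5 mm) from where the wrist measurement predicted. The side camera also puts the disc about 2 mm from the wrist camera's figure. Both are within the 20 mm sideways tolerance, so I left the position as it was.

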